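Turn the drained cuvette tray over under the low drying shelf

TASK

The cuvette tray has been draining with its cells downward under the low drying shelf; turn it over there, so that it lies flat, wholly beneath the shelf with its cells upward and its two bars still sticking out to the front. First take the dye bottle that stands in the way in front of the shelf and stand it upright on top of the shelf. Do not draw the tray out from under the shelf to turn it, do not let it fall over or force it against the shelf, keep the bottle from tipping over, and leave the other things where they are.

Things in the scene. Friction and masses are not known exactly. Their poses are not given: they have to be found in the camera images.
- shelf: Low fixed shelf: white board 320 wide (y) x 175 deep (x) x 12 mm on 12 mm square posts at both ends; 130 mm headroom, board top 142 mm over the table. Origin on the table below the middle of the front edge; x points to the back, y left, z up. Clear bay y -148 to +148 mm; an 18 mm high rail closes the back at x = 165 mm, the front is open. A white cup stands on the board at the back.
- tray_mid (a point): Centre of the loose grey cuvette tray, an open box of cells 120 (x) x 100 (y) x 44 mm (z). At the start it lies cells down under the left or right half of the shelf, about square to it, centre 22 mm over the table, its own z axis up (out of the closed bottom); turned over, z points down. Two steel bars on its front face point to its -x, out in front of the shelf.
- tray: The same tray, 0.2 to 0.35 kg, same axes; origin between the bars, 140 mm along -x from the centre, on the lower face at the start. It stands stably on its 44 mm wide side. The bars are fixed to it, but the sleeves on them turn freely about the bars, so that the tray can hinge on its lower edge while a firmly held sleeve is led in an arc with the gripper kept upright.
- bar_a (a point): Middle of the black grip sleeve on the bar at the tray's y = +42 mm, half-way up (22 mm over the table at the start), 143 mm in front of the tray's centre. The sleeve is round, 13 mm thick and 48 mm long, and turns freely on the bar, which is 8 mm thick, runs along the tray's x for 110 mm from its front face, and ends 27 mm beyond this point.
- bar_b (a point): The same on the other bar, at the tray's y = -42 mm.
- bottle_mid (a point): Centre, half-way up (32.5 mm over its foot), of the brown dye bottle with white ribbed cap that stands upright in front of the free half of the shelf, where the bars will come down: body 28 mm across and 50 mm high, 65 mm in all, about 40 g. z runs up the bottle.
- bottle: The same bottle; origin at the centre of its foot.
- bottle_2: Another dye bottle of the same size to the left of the shelf: leave it. Origin at its foot.
- beaker: Glass beaker 77 x 83 x 96 mm to the right of the shelf: leave it. Origin at its foot.
- cup: The cup on the shelf: leave it. Origin at its foot.
- pen: Ball pen 145 mm long, 11 mm thick, lying across the front of the table: leave it.
- cuvette: Small clear cuvette 12 x 12 x 45 mm standing to the left: leave it. Origin at its foot.
There are look-alikes about, which are no part of the job. What is shaped like the bottle but red is not meant.

How it is judged:
On the way, in this order (a step that is already met when the one before it is completed fails the run):
1. the bottle stands upright on top of the shelf, let go (angle between bottle_mid's own z axis and vertical below 0.15 rad and z of bottle_mid in the frame of shelf between 0.165 and 0.185 m and x of bottle_mid in the frame of shelf between 0 and 0.175 m and contact force between the fingers and bottle below 0.1 N), for 0.2 s.
2. the tray lies cells upward beneath the shelf (angle between tray_mid's own z axis and vertical above 3.04 rad and height (world z) of tray_mid between 0.016 and 0.028 m and x of tray_mid in the frame of shelf between 0.052 and 0.12 m and y of tray_mid in the frame of shelf between -0.11 and 0.11 m and angle between the x axis of tray_mid and the x axis of shelf, either way round below 0.25 rad), for 0.2 s.
At the end, for the whole second after the job is handed in: The bottle stands upright (0.15 rad) on the shelf. The tray lies flat on the table, cells up (0.1 rad), its centre 52 to 120 mm behind the shelf's front edge, within 110 mm of its middle line and 16 to 28 mm up, bars to the front (0.25 rad). Both at rest (all of step 2 and angle between bottle_mid's own z axis and vertical below 0.15 rad and z of bottle_mid in the frame of shelf between 0.165 and 0.185 m and x of bottle_mid in the frame of shelf between 0 and 0.175 m and linear speed of each of bottle, tray below 0.02 m/s); the robot touches nothing.
It fails at once if the tray drawn out until its centre is in front of the shelf's front edge (x of tray_mid in the frame of shelf below 0 m).
It fails at once if the tray falls over (turns faster than 7 rad/s) (angular speed of tray above 7 rad/s).
It fails at once if the tray forced against the shelf with over 25 N (contact force between tray and shelf above 25 N).
It fails at once if the bottle tipped by more than 0.8 rad (angle between bottle_mid's own z axis and vertical above 0.8 rad).
It fails at once if another thing moved by more than 30 mm (distance of any of bottle_2, beaker, cup, pen, cuvette from where it was at the start of the episode above 0.03 m).
It also fails if it takes over 59 s, if anything falls off the work surface, if the arm or the gripper's body presses on something with over 40 N, if the wrist force passes 120 N, or if a joint passes its speed limit or range.

ROBOT

A 7-joint arm with a two-finger parallel gripper is mounted at the origin on a cart in front of the work surface, level with it; the furniture and walls round the work are solid. World frame = base frame: x ahead of the robot, y to its left, z up, the work surface at z = 0. Lengths are in m, angles in rad, forces in N, time in s.
With the tool pointing down it reaches from about 0.375 to 0.925 m from the base axis. Payload 3.1 kg.
Tool frame: the origin (TCP) lies between the finger pads; the fingertips stand 19 mm ahead of it and the grasp point (between the pads) is the TCP; z points along the fingers, y is the line along which they close (so a half turn about z gives the same grasp; the last joint's range is limited). The gripper opens to 85 mm and grips with 20 to 120 N. Pads are 22 mm wide; open, the fingers measure 114 mm over their backs; the gripper's body (76 mm by 85 mm) begins 54 mm behind the grasp point. The pads swing forward as they close: fully open they stand 13 mm farther back than shut.
Start: joints at [1.023, 0.383, 0.044, 1.598, -0.018, 1.161, -0.05], TCP at [0.283, -0.585, 0.25] pointing down, gripper open.
Joint ranges: [-2.61, 2.61], [-0.41, 2.15], [-1.48, 1.57], [0, 2.5], [-1.57, 4.71], [0.05, 1.97], [-2.85, 2.85]. Speed limits (rad/s): [2.79, 2.79, 3.14, 3.14, 3.14, 3.14, 3.14].

INTERFACE

Orientations are given as a unit quaternion [x, y, z, w].
In Python, from bench import move_ptp, movel, move_j, move_gripper, pause, inverse_kinematics, read_camera, camera_params, MotionError, sign_off, look_for, tip_of, read_time_s, read_qpos, read_joint_vel, read_effort, read_eef_pos, read_tcp_rot, read_ft_force, read_ft_torque, read_finger_gap, read_grasp_force gives the robot as it stands. Calls block until the motion is done:
- move_ptp(position, orientation): joint-space move of the TCP to a pose.
- movel(position, orientation=None, speed=0.15): straight line of the TCP; orientation=None keeps the orientation; speed is the mean speed in m/s.
- move_j(angles): joint-space move.
- move_gripper(opening, effort=None): finger opening in m; effort is the grip in N (None keeps the last); returns when the fingers have stopped.
- pause(seconds).
- inverse_kinematics(position, orientation): joint angles nearest the present ones, or None.
- read_camera(name): name is "scene" or "top" or "wrist"; returns the picture (480x640x3 uint8, red, green, blue); there is no depth.
- camera_params(name): a dict with "K" (3x3 intrinsics, pixels), "camera_from_world" (4x4, takes a point from world to camera coordinates). Camera axes: x right, y down, z forward; pixel columns grow to the right and rows downward; lengths in m; the calibration is good to about 2 mm. A picture is of the moment at which its call begins: read the wrist's pose just before it. camera_params takes no time and is no camera call; for the wrist camera it gives the pose at the moment of the call.
A pose or a line that the arm cannot do raises MotionError and nothing moves.
- sign_off(): hands the job in; it is judged then, once.
Trained networks look in the newest picture that a camera, given by its name, has taken for a name from the list of things; names that differ only in an ending like _2 or _b are one class to them, and where a whole thing is asked for, a point or a joint stands for the part that bears it (a point fixed in the world has none). Each returns a list of dicts, best first, with "confidence" (0 to 1); they miss things now and then, are a little off and sometimes report something else, mostly with a low value. They report only what shows in the picture. A call takes as long as a camera call. They do not tell look-alikes from the thing itself.
- look_for(camera, name): "at" ([column, row] in pixels, amid what is visible of it).
- tip_of(camera, name): "at" ([column, row] in pixels: a listed point, or the origin of a listed thing).
Readings, each from a call of its own:
- read_time_s(): time.
- read_qpos(): joint angles.
- read_joint_vel(): joint speeds.
- read_effort(): joint torques, N m.
- read_eef_pos(): TCP position.
- read_tcp_rot(): TCP orientation.
- read_ft_force(): force on the tool from outside, world axes, zero at the start.
- read_ft_torque(): the same for the moment, N m.
- read_finger_gap(): finger opening in m.
- read_grasp_force(): force on a finger pad.
Only numpy, scipy, OpenCV 4.12 (cv2) and the standard library are available. Lean on these libraries where they do the work, as an engineer would, in place of code of your own. Each camera call takes 0.05 s, during which the arm holds its last target. There are 200 camera calls.

## Working session

There is one attempt and no reset: what is moved stays moved. The work goes in short steps, each a Python script; the robot and the scene stay as the last script left them, time stands still between calls to the robot, and variables do not carry over. Pictures are saved under pics/ and viewed, at most 10 in all, crops included, and the job is handed in when it is done.

```bash
mkdir -p pics; ls; cat > h.py <<'E'
import numpy as np, cv2
from bench import *
from scipy.spatial.transform import Rotation as R
def snap(c,fn=None):
    im=read_camera(c); P=camera_params(c)
    if fn: cv2.imwrite('pics/'+fn,im[:,:,::-1])
    return im,P
def ray(P,px):
    T=np.array(P['camera_from_world']);K=np.array(P['K'])
    c=-T[:3,:3].T@T[:3,3]; d=T[:3,:3].T@np.linalg.inv(K)@[px[0],px[1],1]
    return c,d/np.linalg.norm(d)
def onz(P,px,z):
    c,d=ray(P,px); return c+d*(z-c[2])/d[2]
def proj(P,p):
    T=np.array(P['camera_from_world']);K=np.array(P['K'])
    q=K@(T[:3,:3]@np.asarray(p)+T[:3,3]); return q[:2]/q[2]
E
python3 - <<'E'
from h import *
np.set_printoptions(precision=3,suppress=True)
ims=[]
for c in ('scene','top'):
    im,P=snap(c); ims.append(im)
    cc,d=ray(P,(320,240)); print(c,cc,d)
    for n,z in (('shelf',0),('bar_a',.022),('tray_mid',.022),('bottle_mid',.0325),('bottle',0),('beaker',0),('cup',.142),('pen',.005),('cuvette',0)):
        print(n,[(np.round(r['at']),round(r['confidence'],2),onz(P,r['at'],z)[:2]) for r in tip_of(c,n)])
for c,im in zip(('s','t'),ims): cv2.imwrite(f'pics/{c}0.png',im[:,:,::-1])
print(read_time_s(),read_tcp_rot())
E
```

```text
pics
scene [0.16  0.637 0.574] [ 0.408 -0.773 -0.486]
shelf [(array([307., 412.]), 0.21, array([0.394, 0.23 ]))]
bar_a [(array([360., 256.]), 0.76, array([ 0.5 , -0.22])), (array([345., 271.]), 0.69, array([ 0.503, -0.14 ]))]
tray_mid [(array([301., 250.]), 0.82, array([ 0.64 , -0.172]))]
bottle_mid [(array([261., 389.]), 0.7, array([0.466, 0.251])), (array([305., 322.]), 0.66, array([0.486, 0.074])), (array([351., 313.]), 0.58, array([0.421, 0.006])), (array([325., 294.]), 0.56, array([ 0.495, -0.023]))]
bottle [(array([351., 328.]), 0.89, array([0.417, 0.013])), (array([261., 389.]), 0.81, array([0.485, 0.228])), (array([310., 336.]), 0.75, array([0.477, 0.071])), (array([323., 306.]), 0.73, array([ 0.498, -0.024]))]
beaker [(array([390., 229.]), 0.59, array([ 0.499, -0.433]))]
cup [(array([259., 215.]), 0.62, array([ 0.701, -0.086]))]
pen [(array([348., 270.]), 0.56, array([ 0.509, -0.169])), (array([389., 305.]), 0.5, array([ 0.375, -0.091]))]
cuvette [(array([303., 414.]), 0.77, array([0.396, 0.237]))]
top [ 0.242 -0.086  1.453] [ 0.211  0.027 -0.977]
shelf [(array([342., 236.])
[... 173 characters left out ...]
array([301., 287.]), 0.65, array([ 0.421, -0.004])), (array([274., 266.]), 0.65, array([0.474, 0.071])), (array([313., 260.]), 0.49, array([ 0.495, -0.03 ]))]
bottle [(array([272., 268.]), 0.69, array([0.473, 0.079])), (array([315., 259.]), 0.54, array([ 0.504, -0.035])), (array([215., 261.]), 0.54, array([0.484, 0.234])), (array([295., 285.]), 0.39, array([0.429, 0.016]))]
beaker [(array([462., 271.]), 0.92, array([ 0.49 , -0.429]))]
cup [(array([334., 176.]), 0.87, array([ 0.69 , -0.075]))]
pen [(array([462., 269.]), 0.59, array([ 0.493, -0.428])), (array([335., 306.]), 0.57, array([ 0.379, -0.094]))]
cuvette [(array([210., 294.]), 0.4, array([0.395, 0.238]))]
1.0 [0.975 0.223 0.    0.   ]
```

View pics/s0.png

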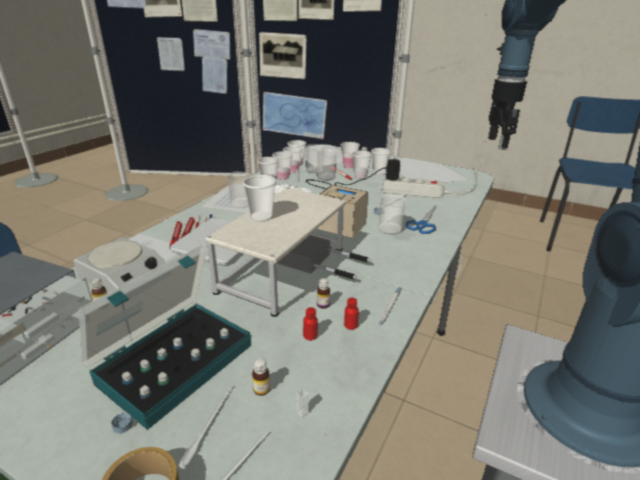

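View pics/t0.png

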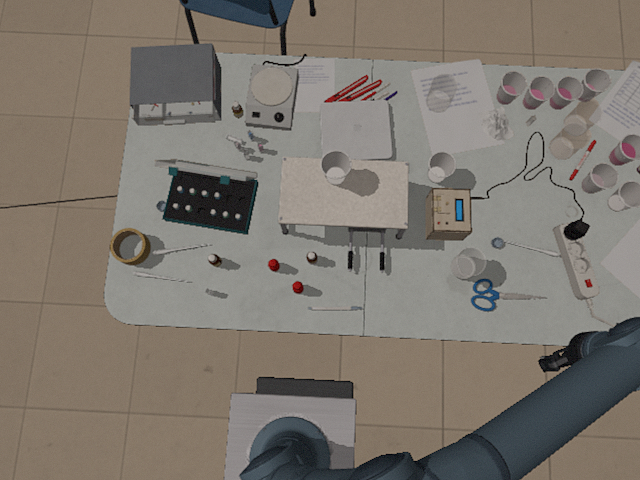

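Candidates for the bottle: brown one, scene (323,294) / top (312,258), in front of the free half, which is the one I want. The rest are red look-alikes at top (274,266) and (298,287), bottle_2 at top (215,260), and a brown one far back at top (237,109). The tray lies under the right half, with its bars at top (350,258) and (381,258). Next I'll take a closer look with the wrist camera.

```bash
python3 - <<'E'
from h import *
np.set_printoptions(precision=3,suppress=True)
move_ptp([0.44,-0.10,0.38],[1,0,0,0])
print(read_time_s(),read_qpos())
im,P=snap('wrist','w1.png'); print(ray(P,(320,240)))
for n,z in (('shelf',0),('bar_a',.022),('tray_mid',.022),('bottle_mid',.0325),('bottle',0)):
    print(n,[(np.round(r['at']),round(r['confidence'],2),onz(P,r['at'],z)[:2]) for r in tip_of('wrist',n)])
# board corners in top view
im=cv2.imread('pics/t0.png'); P=camera_params('top')
cv2.imwrite('pics/t0c.png',cv2.resize(im[140:290,200:440],None,fx=3.3,fy=3.3,interpolation=cv2.INTER_CUBIC))
E
```

```text
2.9083 [ 0.476 -0.082 -0.318  1.86  -0.026  1.36  -1.409]
(array([ 0.513, -0.102,  0.503]), array([-0.281,  0.015, -0.96 ]))
shelf []
bar_a [(array([404., 143.]), 0.76, array([ 0.51, -0.21])), (array([553., 150.]), 0.69, array([ 0.5  , -0.415])), (array([345., 149.]), 0.62, array([ 0.502, -0.129]))]
tray_mid []
bottle_mid [(array([248., 204.]), 0.89, array([0.428, 0.007])), (array([268., 149.]), 0.76, array([ 0.502, -0.025])), (array([198., 168.]), 0.7, array([0.478, 0.072]))]
bottle [(array([254., 206.]), 0.76, array([0.419, 0.005])), (array([270., 144.]), 0.71, array([ 0.509, -0.024])), (array([ 98., 164.]), 0.67, array([0.481, 0.228])), (array([210., 163.]), 0.65, array([0.483, 0.065]))]
```

View pics/w1.png

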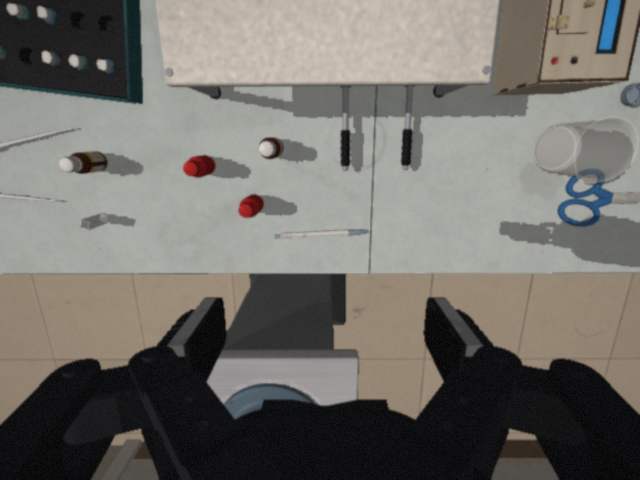

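View pics/t0c.png

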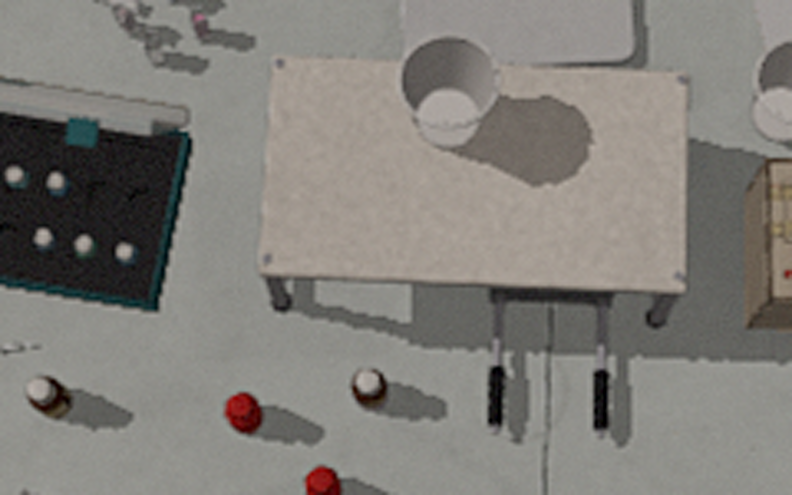

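The crop shows the brown bottle with its white cap at (369,387), clearly apart from the red ones at (243,412) and (322,483). The sleeves are at (496,397) and (601,400). The board's front corners are at (260,273) and (687,291).

```bash
python3 - <<'E'
from h import *
np.set_printoptions(precision=4,suppress=True)
P=camera_params('top'); W=camera_params('wrist')
f=lambda a:(200+a[0]/3.3,140+a[1]/3.3)
print('corners top',[onz(P,f(a),.142)[:2] for a in ((262,273),(687,290),(275,58),(690,73))])
print('corners wr',[onz(W,a,.142)[:2] for a in ((168,84),(498,82))])
# black sleeves by threshold
for c,P,im,boxes in (('top',P,cv2.imread('pics/t0.png'),((343,240,357,275),(375,240,389,275))),('wr',W,cv2.imread('pics/w1.png'),((335,115,355,180),(398,115,417,180)))):
    for x0,y0,x1,y1 in boxes:
        m=(im[y0:y1,x0:x1].max(2)<50); v,u=np.nonzero(m)
        n,l,s,cen=cv2.connectedComponentsWithStats(m.astype(np.uint8)); k=1+s[1:,4].argmax()
        print(c,s[k],onz(P,cen[k]+[x0,y0],.026)[:2])
    # white cap
for c,P,im,(x0,y0,x1,y1) in (('top',camera_params('top'),cv2.imread('pics/t0.png'),(302,248,322,268)),('wr',W,cv2.imread('pics/w1.png'),(255,133,285,162))):
    g=im[y0:y1,x0:x1].astype(int)
    print(c,'\n',g.max(2)[::2,::2])
print('cap',onz(camera_params('top'),f((368,381)),.065),onz(W,(268,147),.065))
E
```

```text
corners top [array([0.5633, 0.0532]), array([ 0.5655, -0.2633]), array([0.7332, 0.0549]), array([ 0.7364, -0.2629])]
corners wr [array([0.5665, 0.0531]), array([ 0.568 , -0.2705])]
top [ 5 11  5 18 66] [ 0.5015 -0.1268]
top [ 5 12  4 18 71] [ 0.5021 -0.2103]
wr [  7  15   8  36 246] [ 0.5043 -0.1285]
wr [  4  15  10  35 281] [ 0.5051 -0.212 ]
top 
 [[145 142 145 145 143 145 147 147 144 145]
 [146 147 149 147 146 147 151 148 146 145]
 [146 148 148 127 151 122  96 146 148 145]
 [144 148 132 153 169 163 138  98 152 146]
 [147 148 110 156 170 164 127  36  99  94]
 [146 148 126  60 150 121  63  30 104  98]
 [147 148 145  43  42  36  21  62 105 101]
 [149 149 151 115  48  63  64  80 101 101]
 [149 146 148 153 128 111  87  96  94  97]
 [147 149 148 148 148 150 150 147 116 115]]
wr 
 [[172 170 171 171 170 172 173 173 173 172 171 171 170 166 169]
 [171 173 171 170 171 172 171 169 172 170 171 174 170 170 168]
 [168 170 173 172 162 137 119 108 111 116 128 155 171 168 169]
 [171 173 172 159 102  69  64  58  49  48  60  84 112 132 134]
 [171 171 162 116 124 145 127  93  67  52  42  53  78  89 104]
 [171 169 144 168 197 200 195 171 112  76  40  39  62  76  99]
 [172 169 169 214 209 201 197 189 161  97  61  40  46  76  87]
 [169 167 191 218 212 202 197 189 175 106  66  40  41  69  77]
 [170 171 197 215 208 199 193 186 178 117  71  39  37  67  80]
 [170 173 179 204 200 193 188 182 171 105  67  38  45  69  94]
 [170 173 167 177 197 192 186 178 141  90  48  36  57  74 103]
 [171 172 174 149 146 171 165 127  72  47  36  41  77  97 104]
 [172 175 174 170 132  94  77  58  42  52  83 109 109 105 106]
 [171 171 173 175 174 162 145 127 136 152 165 168 156 147 147]
 [171 175 171 173 174 174 175 171 170 171 171 171 171 167 167]]
cap [ 0.4997 -0.027   0.065 ] [ 0.5056 -0.0297  0.065 ]
```

```bash
python3 - <<'E'
from h import *
np.set_printoptions(precision=4,suppress=True)
q=[1,0,0,0]; x,y=.5025,-.028
move_gripper(.055,25)
move_ptp([x,y,.15],q); movel([x,y,.036],q,.1)
move_gripper(0.0,25); print(read_finger_gap(),read_grasp_force(),read_ft_force())
movel([x,y,.26],q,.15)
print(read_finger_gap(),read_eef_pos())
movel([.64,-.20,.26],q,.15)
movel([.64,-.20,.182],q,.08)
print(read_ft_force(),read_eef_pos())
f0=read_ft_force()[2]
z=.182
while z>.174:
    z-=.001; movel([.64,-.20,z],q,.02)
    if abs(read_ft_force()[2]-f0)>1.5: break
print(z,read_ft_force())
move_gripper(.05); pause(.2)
movel([.64,-.20,.28],q,.15)
movel([.44,-.17,.36],q,.2)
print(read_time_s()); snap('wrist','w2.png')
P=camera_params('wrist')
for n,zz in (('bottle_mid',.1745),('bar_a',.022)):
    print(n,[(np.round(r['at']),round(r['confidence'],2),onz(P,r['at'],zz)[:2]) for r in tip_of('wrist',n)])
E
```

```text
0.027296357229173316 25.94534808285971 [-0.7506  0.5485  3.41  ]
0.02747168741567996 [ 0.5018 -0.028   0.2589]
[ 0.8201 -0.9064  0.0075] [ 0.6406 -0.2001  0.1829]
0.178 [-1.4887  0.2982  3.9248]
14.2417
bottle_mid [(array([192., 210.]), 0.57, array([ 0.452 , -0.0464]))]
bar_a [(array([292., 149.]), 0.74, array([ 0.5028, -0.127 ])), (array([357., 149.]), 0.66, array([ 0.5032, -0.2119]))]
```

View pics/w2.png

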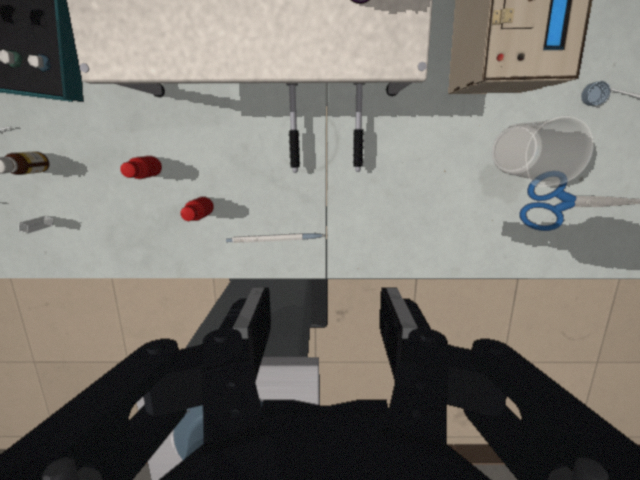

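The bottle stands on the board (its edge shows at the top, 360,0). The bars haven't moved: sleeves at (294,149) and (358,149). Now I grip the right sleeve and hinge the tray up onto its side.

```bash
python3 - <<'E'
from h import *
np.set_printoptions(precision=4,suppress=True)
q=[1,0,0,0]; x,y=.503,-.2115
move_gripper(.04,30)
move_ptp([x,y,.12],q); movel([x,y,.024],q,.1)
move_gripper(0.0,100); print(read_finger_gap(),read_grasp_force(),read_ft_force())
p=np.array(read_eef_pos()); print(p,read_time_s())
np.save('p0.npy',p)
piv=p[1]+.092; dz=p[2]-.022
for a in np.radians(np.arange(10,91,10)):
    yy=piv-.092*np.cos(a)+.022*np.sin(a); zz=.022*np.cos(a)+.092*np.sin(a)+dz
    movel([x,yy,zz],q,.06)
    print(round(np.degrees(a)),read_ft_force(),read_ft_torque(),read_finger_gap())
print(read_eef_pos(),read_time_s())
snap('scene','s3.png')
im=cv2.imread('pics/s3.png'); cv2.imwrite('pics/s3c.png',cv2.resize(im[160:360,180:440],None,fx=3,fy=3))
E
```

```text
0.009486812235999122 97.61149406433105 [0.0834 0.2916 2.2882]
[ 0.5035 -0.2118  0.0246] 17.1417
10 [ 0.6543  0.8701 -1.6279] [ 0.0677 -0.0205  0.001 ] 0.009711385459141492
20 [ 0.8135  0.4285 -1.5346] [ 0.0892 -0.067   0.0415] 0.010004040753981595
30 [ 0.8235  0.5335 -0.9888] [ 0.0735 -0.0145  0.0613] 0.00971134276306652
40 [ 0.6059  0.4626 -2.1384] [ 0.0627 -0.0416 -0.0172] 0.009767070888944018
50 [-0.3251 -0.3306 -0.2398] [ 0.0325 -0.0035  0.0473] 0.010046049862198718
60 [-0.5     0.1199 -1.1946] [0.0212 0.091  0.0141] 0.009724341166734957
70 [-1.5268  0.7593  0.7956] [0.0235 0.1563 0.0509] 0.00959203635225533
80 [-1.5918 -0.0135  1.8788] [0.1862 0.1773 0.0467] 0.009480678738838587
90 [-1.8593  0.9591  3.3806] [0.2886 0.2879 0.0709] 0.009741316490118543
[ 0.5031 -0.0973  0.0946] 20.975
```

View pics/s3c.png

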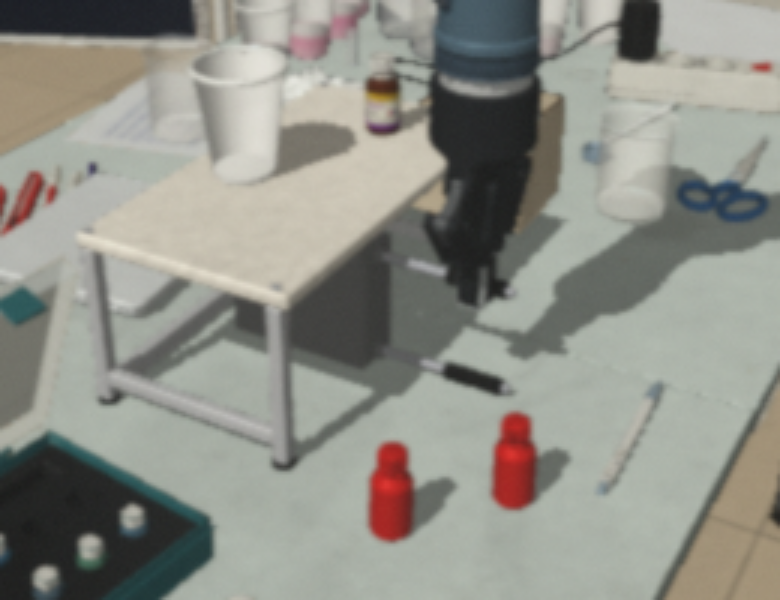

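The tray stands square on its side under the shelf, held by the upper sleeve at about (480,290). The bottle stands upright on the board at (382,100). Next is the second half of the arc.

```bash
python3 - <<'E'
from h import *
np.set_printoptions(precision=4,suppress=True)
q=[1,0,0,0]; p=np.load('p0.npy'); x=.503
piv=p[1]+.092+.044; dz=p[2]-.022
for a in np.radians(np.arange(10,91,10)):
    yy=piv-.022*np.cos(a)+.092*np.sin(a); zz=.092*np.cos(a)+.022*np.sin(a)+dz
    movel([x,yy,zz],q,.06)
    print(round(np.degrees(a)),read_ft_force(),read_ft_torque(),read_finger_gap())
print(read_eef_pos(),read_time_s())
snap('scene','s4.png')
im=cv2.imread('pics/s4.png'); cv2.imwrite('pics/s4c.png',cv2.resize(im[160:360,180:440],None,fx=3,fy=3))
E
```

```text
10 [0.3789 0.287  0.2748] [-0.0794 -0.0531 -0.0625] 0.009841475750584316
20 [0.3441 0.5769 0.2532] [ 0.0148 -0.104   0.0304] 0.00977828290765483
30 [-0.3646 -1.0141  0.4308] [0.1601 0.0284 0.0565] 0.009631200889771825
40 [-0.7189  1.0591  1.3686] [0.2358 0.0866 0.0815] 0.009700803052629246
50 [-0.1989  1.3583 -0.3209] [0.1736 0.1014 0.0926] 0.010066462477748488
60 [ 0.3348  0.3204 -0.4135] [0.0893 0.1996 0.0011] 0.010026593911874826
70 [-0.9394 -0.0425 -1.9367] [0.1056 0.1916 0.0175] 0.009629310127733617
80 [-0.0052  0.7964 -3.0386] [0.0977 0.2101 0.0821] 0.00991367206409333
90 [ 0.334  -0.605   1.8922] [-0.1073 -0.0151 -0.0298] 0.009788085667344128
[0.5036 0.0162 0.0247] 24.85
```

View pics/s4c.png

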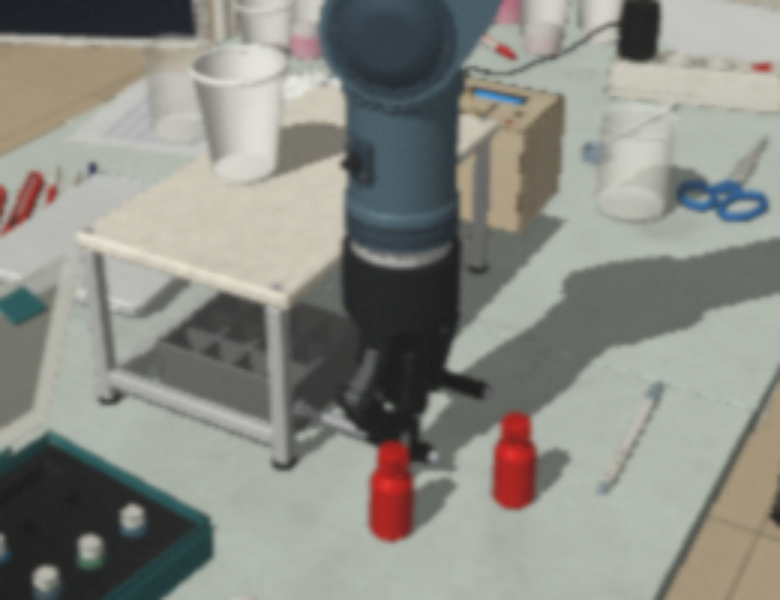

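The tray lies cells up under the shelf (250,350), with the bars to the front. I'll release, retract and check.

```bash
python3 - <<'E'
from h import *
np.set_printoptions(precision=4,suppress=True)
q=[1,0,0,0]
move_gripper(.03,25); pause(.2)
movel([.503,.016,.15],q,.08); movel([.43,-.15,.36],q,.2); pause(.3)
snap('scene','s5.png')
im=cv2.imread('pics/s5.png'); P=camera_params('scene')
for n,z in (('tray_mid',.022),('bar_a',.022),('bottle_mid',.1745)):
    print(n,[(np.round(r['at']),round(r['confidence'],2),onz(P,r['at'],z)[:2]) for r in tip_of('scene',n)])
cv2.imwrite('pics/s5c.png',cv2.resize(im[160:360,180:440],None,fx=3,fy=3))
print(read_time_s(),read_ft_force())
E
```

```text
tray_mid [(array([268., 280.]), 0.63, array([ 0.6385, -0.0211])), (array([321., 287.]), 0.37, array([ 0.5218, -0.0568]))]
bar_a [(array([314., 305.]), 0.97, array([0.5035, 0.0078])), (array([331., 285.]), 0.66, array([ 0.5047, -0.073 ]))]
bottle_mid [(array([350., 313.]), 0.74, array([0.3536, 0.1736])), (array([306., 192.]), 0.69, array([ 0.6351, -0.1904])), (array([306., 321.]), 0.61, array([0.401, 0.219])), (array([384., 307.]), 0.29, array([0.3165, 0.1349]))]
29.1833 [-0.1799 -0.4335  0.7395]
```

View pics/s5c.png

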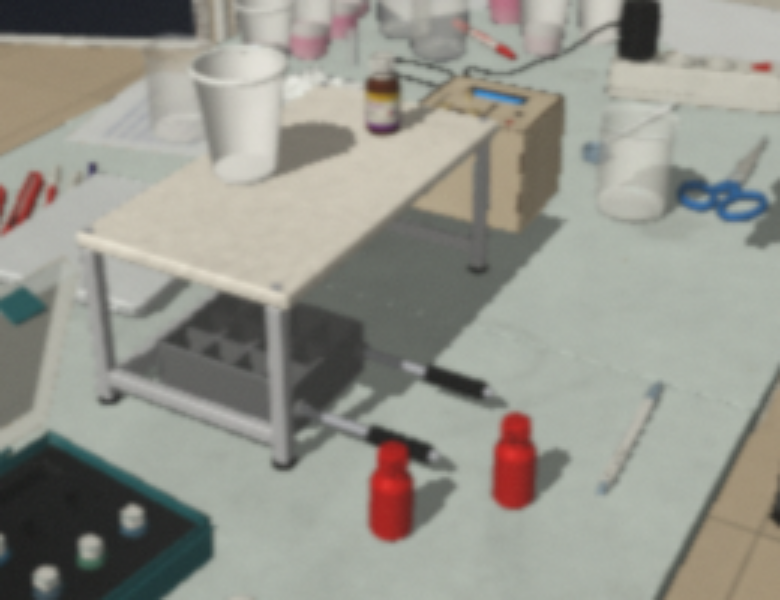

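The tray lies flat, cells up, at about shelf (0.075, 0.08). The bottle stands upright on the board at (382,100), and the other things are where they were.

```bash
python3 -c "
from bench import *
print(sign_off())"
```

```text
the job is handed in; nothing more can be done
None
```

I handed the job in at about 29 s; no verdict came back, but the last picture shows the tray flat beneath the shelf with its cells up and bars to the front, the dye bottle upright on top, and nothing else visibly moved.

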